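# Pump-clamp a freshly glued salt cellar and hold the pressure

### The arm

A 6-joint arm with a two-finger parallel gripper is mounted at the origin on a cart in front of the work surface, level with it; the furniture and walls round the work are solid. World frame = base frame: x ahead of the robot, y to its left, z up, the work surface at z = 0. Lengths are in mm, angles in rad, forces in N, time in s.
With the tool pointing down it reaches from about 400 to 925 mm from the base axis. Payload 12.5 kg.
Tool frame: the origin (TCP) lies midway between the tips of the shut fingers; the grasp point (between the pads) lies 19 mm behind it (env.tcp_to_grasp is the distance from the TCP to the grasp point, in mm); z points along the fingers, y is the line along which they close (so a half turn about z gives the same grasp; the last joint's range is limited). The gripper opens to 95 mm and grips with 3 to 60 N. Pads are 20 mm wide; open, the fingers measure 119 mm over their backs; the gripper's body (75 mm by 180 mm) begins 59 mm behind the grasp point.
Start: joints at [1.063, 0.491, 1.559, -0, 1.092, -0.106], TCP at [244.408, 575.249, 214.661] pointing down, gripper open.
Joint ranges: [-3.1, 3.1], [-0.84, 2.19], [0.05, 2.79], [-1.13, 4.28], [0.06, 2.93], [-2.69, 2.69]. Speed limits (rad/s): [2.22, 2.22, 2.79, 3.14, 3.14, 3.14].

### API

Orientations are given as [roll, pitch, yaw] about the fixed x, y, z axes, in that order (R = Rz(yaw) Ry(pitch) Rx(roll)).
In Python, from cell import env gives the robot as it stands. The module is installed in compiled form; this text tells all that it offers.
- The arm moves only by the tool step_arm, never from a script. Its argument "plan" is a list that holds one entry, the list of rows, each a list of 5 numbers: the shift along the tool's x, y, z in mm, then the turn about the tool's z in degrees, then the opening, from -1 (shut) to 1 (fully open). A call has 1 to 8 rows; each row is the pose to reach, as a shift and turn from the pose commanded when the call began, along the tool's axes at that moment; what a row does not reach only later rows make up. A row lasts 1/12 s, in which the tool goes at most 41.7 mm and 7.16 degrees, less where a joint would pass 70% of its speed; a pose out of reach is approached as far as the arm can. A call with a gripper value outside its range is refused whole. The fingers move at their own pace and stop on an object; the grip force is fixed at half the most. Time passes only in rows, so rows that repeat a pose let the fingers close. It gives the time, the measured TCP pose, the force, the opening and the grip force at its end, in the units of the state.
- env.state(): the state, without advancing time (a new reading comes with each control period).
- env.read_camera(name): name is "side" or "top"; returns the picture (480x640x3 uint8, blue, green, red); there is no depth.
- env.get_calibration(name): a dict with "K" (3x3 intrinsics, pixels), "extrinsics" (4x4, takes a point from world to camera coordinates). Camera axes: x right, y up, looking along -z (the intrinsics and any distortion apply to the point x, -y, -z); pixel columns grow to the right and rows downward; lengths in mm; the calibration is good to about 2 mm. A picture is of the moment at which its call begins. get_calibration takes no time and is no camera call.
- env.job_done(): hands the job in; it is judged then, once.
The state is a dict: "t": time; "joints": joint angles; "qvel": joint speeds; "tau": joint torques, N m; "eef_pos": TCP position; "tcp_rot": TCP orientation; "ft_force": force on the tool from outside, world axes, zero at the start; "moment": the same for the moment, N m; "opening": opening from 0.0 (shut) to 1.0 (fully open); "grip_force": force on a finger pad.
Only numpy, scipy, OpenCV 4.12 (cv2) and the standard library are available. Lean on these libraries where they do the work, as an engineer would, in place of code of your own. Each camera call takes 0.05 s, during which the arm holds its last target. There are 200 camera calls.

### The job

The little wooden salt cellar has just been glued: stand it upright on the board of the pump clamp, in line between the two jaws with its glue seam parallel to their faces, let go of it, and then pump the clamp's trigger lever down and up until the sprung pad presses it against the fixed jaw. Finish while holding the trigger down with the pad pushed in about half of its travel (the clamp loses its pressure when the trigger is let go), and never drive the pad to its stop, which would crush the joint. Move the jaw only with the trigger, and leave the garlic, salt shaker, cup and pepper mill alone.

Things in the scene. Friction and masses are not known exactly. Their poses are not given: they have to be found in the camera images.
- cellar_center (a point): Centre of the salt cellar: an upright brown wooden block with rounded edges, 46 (its x) x 60 (its y) x 52 mm high, about 0.2 kg, standing loose on the worktop, with a dark round spot on top and a dark glue seam across the middle (the seam plane is perpendicular to its y). The point is half-way up, 26 mm above its underside. It goes into the clamp with its y (60 mm, across the seam) along the clamp's y, either way round; grasp it across its 46 mm width.
- clamp: The pump clamp, fixed to the worktop: a pale wooden board 90 (x) x 270 (y, from -120 to +150) mm, 8 mm thick, carrying a grey fixed jaw at its +y end, a moving jaw, and a grey ratchet housing (54 mm wide, y -95 to -35, up to 74 mm high, lever ears to 91 mm). Origin on the worktop under the clamp's axis, axes: z up, +y from the trigger end toward the fixed jaw. The cellar stands on the board (top at z = 8 mm) at x = 0 of this frame.
- fixed_jaw_face (a point): Centre of the fixed jaw's rubber face, which looks to the clamp's -y; clamp frame (0, 125, 35) mm. The fixed jaw is 60 mm wide and its top is 62 mm above the worktop. Axes as the clamp's.
- pad_face (a point): Centre of the moving jaw's sprung pad face (54 mm wide, 46 mm high, centre 37 mm above the worktop), which looks to the clamp's +y; it moves with the jaw and the pad. Clamp frame y = 10 mm + jaw - pad. The jaw plate's top is 62 mm above the worktop. Axes as the clamp's.
- jaw (a joint): Travel of the moving jaw toward the fixed jaw, m, 0 (fully open) to 0.09; the open space between pad and fixed jaw is 0.115 - jaw + pad. Starts between 0 and 0.025. It is held only by a weak brake (about 2.5 N). Its toothed bar runs back through the housing under the trigger (bar top 46 mm above the worktop).
- pad (a joint): How far the sprung pad is pushed into the jaw, m: 0 free, 0.016 at its stop. Its spring gives 0.9 N per mm. About 0.008 (half-way) is the right clamping pressure; at its stop the glue joint is crushed. When the trigger is let go the brake keeps only about 3 mm of it.
- trigger (a joint): Angle of the black trigger lever, rad: 0 up (rest), 0.40 fully down. It hinges about an axis along the clamp's x at clamp frame y = -45, z = 82 mm, points to the clamp's -y and returns up by a spring. On the way down a pawl catches the jaw's toothed bar (teeth 7 mm apart, so up to 7 mm of jaw motion may be lost at first) and then pushes the jaw 57 mm per rad; on the way up the jaw stays. A full stroke advances the jaw about 21 mm, so several are needed.
- trigger_paddle (a point): Centre of the top surface of the trigger's ribbed paddle (36 mm wide, 46 mm long, 100 mm from the hinge; at rest at clamp frame (0, -142, 107) mm, tilted 0.2 rad up toward its end). Press it down here from above, for example with shut fingers; it moves down about 38 mm over its stroke. The push needed is about 3 N for the idle lever, 4 to 5 N while the jaw moves freely, 8 to 9 N with the pad half in, 13 N with it near its stop.
- garlic: bystander: garlic bulb, 56 mm, behind the clamp; origin at its underside
- salt_shaker: bystander: glass salt shaker with a grey cap, 44 mm wide, 90 mm high, behind the clamp; origin at its underside
- pepper_mill: bystander: wooden pepper mill, 58 mm wide, 170 mm high, at the left; origin at its underside
- cup: bystander: white cup with a handle, 62 x 89 x 52 mm, behind the clamp; origin at its underside
- cellar: The salt cellar as a body (origin at the centre of its underside).
- fixed_jaw: The grey fixed jaw (origin on the worktop under its face).
There are look-alikes about, which are no part of the job. What is shaped like the cellar but green or yellow is not meant.

How it is judged:
By the outcome, as a careful person would: the job done as asked, in the order asked, and still so for the second after the job is handed in, while the arm keeps its last pose, push and grip.
It also fails if it takes over 61 s, if anything falls off the work surface, if the arm or the gripper's body presses on something with over 40 N, if the wrist force passes 120 N, or if a joint passes its speed limit or range.

## Working session

There is one attempt and no reset: what is moved stays moved. The work goes in short steps, Python scripts to look and compute and a tool call to move; the robot and the scene stay as the last step left them, time stands still between calls to the robot, and variables do not carry over. Pictures are saved under pics/ and viewed, at most 10 in all, crops included, and the job is handed in when it is done.

Besides the shell and the picture viewer there is one more tool, called after "Request:" as name(argument=value, ...) on one line, values as JSON. step_arm: Moves the arm, as the interface text tells. Its arguments: {"type":"object","properties":{"plan":{"type":"array"}},"required":["plan"]}

```bash
mkdir -p pics; cat > h.py <<'E'
import numpy as np, cv2
from cell import env
def cal(n):
    c=env.get_calibration(n); return np.array(c["K"]),np.array(c["extrinsics"]),c
def ray(n,u,v):
    K,E,c=cal(n); d=np.linalg.inv(K)@[u,v,1]; d=np.array([d[0],-d[1],-d[2]])
    R=E[:3,:3]; return -R.T@E[:3,3], R.T@d
def onz(n,u,v,z):
    o,d=ray(n,u,v); return o+d*(z-o[2])/d[2]
def proj(n,p):
    K,E,c=cal(n); q=E[:3,:3]@np.array(p,float)+E[:3,3]; q=K@[q[0],-q[1],-q[2]]; return q[:2]/q[2]
def snap(n,f):
    im=env.read_camera(n); im=np.asarray(im); cv2.imwrite("pics/"+f+".png",im); return im
E
python3 - <<'E'
from h import *
for n in("top","side"):
    snap(n,n+"0"); print(n,cal(n)[2])
print(env.state())
E
```

```text
top {'K': array([[558.10645238,   0.        , 326.32783373],
       [  0.        , 558.10645238, 238.60945465],
       [  0.        ,   0.        ,   1.        ]]), 'extrinsics': array([[-1.82702839e-02, -9.99570691e-01, -2.29048179e-02,
         1.44437144e+02],
       [ 9.93340455e-01, -2.07533599e-02,  1.13331539e-01,
        -5.55610821e+02],
       [-1.13758236e-01, -2.06816828e-02,  9.93293175e-01,
        -1.10565577e+03],
       [ 0.00000000e+00,  0.00000000e+00,  0.00000000e+00,
         1.00000000e+00]])}
side {'K': array([[499.93656277,   0.        , 322.76080768],
       [  0.        , 499.93656277, 241.10091142],
       [  0.        ,   0.        ,   1.        ]]), 'extrinsics': array([[ 9.99712068e-01,  1.25133939e-03, -2.39627876e-02,
        -5.44589474e+02],
       [ 2.18290737e-02,  3.67235124e-01,  9.29871956e-01,
        -1.64360153e+02],
       [ 9.96356267e-03, -9.30127302e-01,  3.67102070e-01,
        -9.44338505e+02],
       [ 0.00000000e+00,  0.00000000e+00,  0.00000000e+00,
         1.00000000e+00]])}
{'t': 0.1, 'joints': array([ 1.06340497e+00,  4.91497704e-01,  1.55936044e+00,  8.18466377e-06,
        1.09169950e+00, -1.05616455e-01]), 'qvel': array([ 2.87698197e-06, -2.36791886e-03, -7.75366158e-04, -1.79341813e-03,
        2.92007856e-04,  8.17871856e-04]), 'tau': array([ 2.36348387e-03, -6.13622260e+01, -2.58607757e+01,  6.94108335e-02,
        4.69654449e-02, -5.39516873e-05]), 'eef_pos': array([244.29657241, 575.05962904, 214.13082961]), 'tcp_rot': array([-3.14063381e+00, -1.08948100e-04,  2.73981392e+00]), 'ft_force': array([ 0.38446278, -0.47096008, -0.88003714]), 'moment': array([-0.00464692, -0.04158797,  0.03240987]), 'grip_force': 0.0, 'opening': 1.0015054017833795}
```

View pics/top0.png

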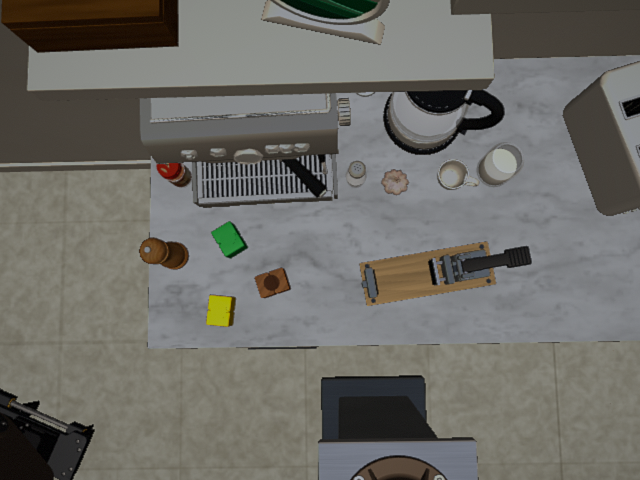

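View pics/side0.png

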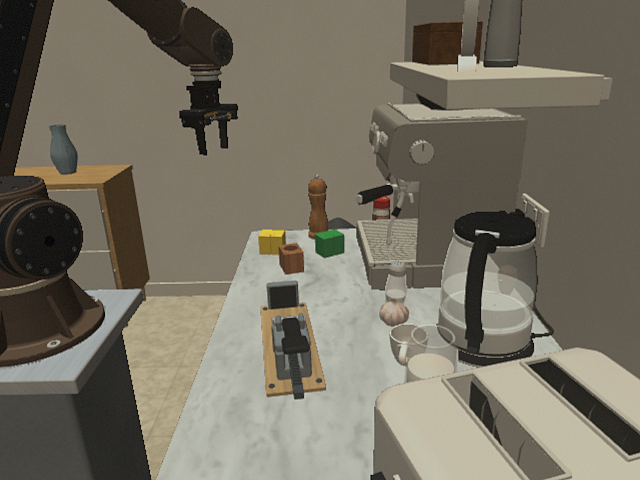

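The top view shows the cellar at about (273,283), the fixed jaw at (370,282), the housing at (462,267) and the paddle at (518,257). The yellow and green look-alikes are at (220,310) and (228,239). Next I'll measure the cellar and clamp.

```bash
python3 - <<'E'
from h import *
im=cv2.imread("pics/top0.png"); hsv=cv2.cvtColor(im,cv2.COLOR_BGR2HSV)
big=cv2.resize(im[225:325,245:545],None,fx=2.66,fy=2.66,interpolation=cv2.INTER_CUBIC); cv2.imwrite("pics/crop0.png",big)
def mk(roi,lo,hi):
    m=cv2.inRange(hsv,lo,hi); z=np.zeros_like(m); x0,y0,x1,y1=roi; z[y0:y1,x0:x1]=m[y0:y1,x0:x1]
    z=cv2.morphologyEx(z,cv2.MORPH_CLOSE,np.ones((9,9))); c=max(cv2.findContours(z,0,2)[0],key=cv2.contourArea); return c
c=mk((245,255,305,310),(3,70,30),(22,255,255))
def rep(name,c,z):
    p=np.array([onz("top",*q,z)[:2] for q in c.reshape(-1,2).astype(float)],np.float32)
    r=cv2.minAreaRect(p); print(name,r,cv2.boundingRect(c)); print(cv2.boxPoints(r).round(1).tolist())
rep("cellar",c,52)
c=mk((350,230,505,312),(8,50,60),(28,255,255)); rep("board",c,8)
for n,u,v,z in(("paddle",518,257,107),("fixedjaw",370,282,62)): print(n,onz("top",u,v,z))
E
```

```text
cellar ((470.39898681640625, 243.2699737548828), (46.10342025756836, 61.3006706237793), 17.30754852294922) (255, 268, 35, 30)
[[439.29998779296875, 265.70001220703125], [457.5, 207.10000610351562], [501.5, 220.89999389648438], [483.29998779296875, 279.3999938964844]]
board ((485.1661376953125, -72.28181457519531), (89.9033203125, 269.8524475097656), 8.57750415802002) (360, 242, 136, 64)
[[420.6000061035156, 54.400001525878906], [460.79998779296875, -212.39999389648438], [549.7000122070312, -199.0], [509.5, 67.80000305175781]]
paddle [ 507.43802571 -228.80036785  107.        ]
fixedjaw [467.32065829  48.56206472  62.        ]
```

View pics/crop0.png

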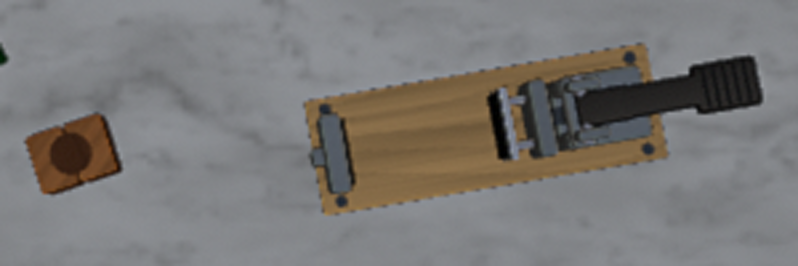

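Measured sizes are 46×61 for the cellar and 90×270 for the board, which match the given sizes. The paddle and fixed jaw positions are also consistent. Now I'll add a helper that converts targets into tool shifts.

```bash
cat >> h.py <<'E'
O=np.array([487.4,-87.1]); A=np.radians(8.58); CY=np.array([-np.sin(A),np.cos(A)]); CX=np.array([np.cos(A),np.sin(A)])
def clamp(x,y): return O+CX*x+CY*y
from scipy.spatial.transform import Rotation as Ro
def go(xy,z,ang):
    s=env.state(); R=Ro.from_euler("xyz",s["tcp_rot"]).as_matrix()
    d=R.T@(np.array([*xy,z])-s["eef_pos"]); t=np.degrees(np.arctan2(R[1,1],R[0,1]))-ang; t=(t+90)%180-90
    print("shift",d.round(1),"turn",round(t,1),"| pos",s["eef_pos"].round(1),"F",s["ft_force"].round(1),"op",round(s["opening"],2),"grip",round(s["grip_force"],1),"t",round(s["t"],2),"j",s["joints"].round(2))
E
python3 -c "
from h import *
go((470.4,243.3),200,17.3)"
```

```text
shift [-337.8 -216.9   14.3] turn 49.7 | pos [244.3 575.1 214.1] F [ 0.4 -0.5 -0.9] op 1.0 grip 0.0 t 0.1 j [ 1.06  0.49  1.56  0.    1.09 -0.11]
```

Request:
step_arm(plan=[[[-338, -217, 14, 50, 1], [-338, -217, 14, 50, 1], [-338, -217, 14, 50, 1], [-338, -217, 14, 50, 1], [-338, -217, 14, 50, 1], [-338, -217, 14, 50, 1], [-338, -217, 14, 50, 1], [-338, -217, 14, 50, 1]]])

```text
t: 0.77
eef_pos: [432.7, 298.1, 202.9]
tcp_rot: [-3.141, -0.0, 1.859]
ft_force: [1.0, 0.2, 0.5]
opening: 1.0
grip_force: 0.0
```

```bash
python3 -c "
from h import *
go((470.4,243.3),110,17.3)"
```

```text
shift [-63.3  20.6  92.9] turn -0.8 | pos [432.7 298.1 202.9] F [1.  0.2 0.5] op 1.0 grip 0.0 t 0.77 j [0.48 0.36 1.82 0.   0.96 0.19]
```

Request:
step_arm(plan=[[[-63, 20, 0, -1, 1], [-63, 20, 30, -1, 1], [-63, 20, 60, -1, 1], [-63, 20, 60, -1, 1], [-63, 20, 60, -1, 1]]])

```text
t: 1.18
eef_pos: [469.0, 245.3, 142.4]
tcp_rot: [-3.138, 0.0, 1.884]
ft_force: [0.2, 0.8, -0.4]
opening: 0.996
grip_force: 0.0
```

```bash
python3 -c "
from h import *
go((470.4,243.3),15,17.3)
im=snap('top','top1'); s=snap('side','side1')
a=cv2.resize(im[225:325,210:330],None,fx=4,fy=4);u,v=map(int,proj('side',(470,243,40)));print(u,v)
b=cv2.resize(s[v-60:v+60,u-60:u+60],(400,400)); cv2.imwrite('pics/c1.png',np.hstack([a[:400,:400],b]))"
```

```text
shift [ -2.3   1.1 127.4] turn 0.6 | pos [469.  245.3 142.4] F [ 0.2  0.8 -0.4] op 1.0 grip 0.0 t 1.18 j [0.36 0.45 1.87 0.   0.83 0.04]
290 253
```

View pics/c1.png

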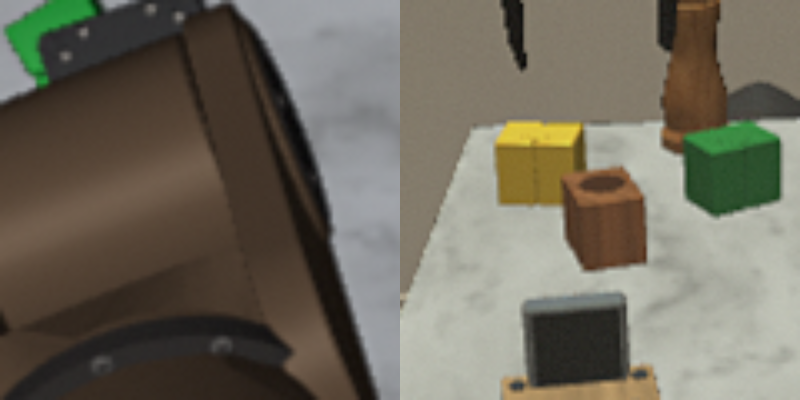

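The side view shows the fingers straddling the brown cellar (crop 605,215), with the yellow and green blocks well clear. I'll go down and grip.

Request:
step_arm(plan=[[[-2, 1, 30, 0.6, 1], [-2, 1, 60, 0.6, 1], [-2, 1, 90, 0.6, 1], [-2, 1, 115, 0.6, 1], [-2, 1, 127, 0.6, 1], [-2, 1, 127, 0.6, 1], [-2, 1, 127, 0.6, 1]]])

```text
t: 1.87
eef_pos: [471.4, 244.9, 17.0]
tcp_rot: [3.141, -0.0, 1.875]
ft_force: [0.1, 0.2, -0.3]
opening: 1.0
grip_force: 0.0
```

Request:
step_arm(plan=[[[0, 0, 0, 0, -1], [0, 0, 0, 0, -1], [0, 0, 0, 0, -1], [0, 0, 0, 0, -1], [0, 0, 0, 0, -1], [0, 0, 0, 0, -1], [0, 0, 0, 0, -1], [0, 0, 0, 0, -1]]])

```text
t: 2.53
eef_pos: [471.1, 243.9, 16.1]
tcp_rot: [3.142, -0.0, 1.874]
ft_force: [0.2, -0.4, -0.1]
opening: 0.496
grip_force: 0.0
```

Request:
step_arm(plan=[[[0, 0, 0, 0, -1], [0, 0, 0, 0, -1], [0, 0, -5, 0, -1], [0, 0, -15, 0, -1], [0, 0, -40, 0, -1], [0, 0, -70, 0, -1], [0, 0, -100, 0, -1], [0, 0, -100, 0, -1]]])

```text
t: 3.2
eef_pos: [473.0, 244.8, 121.6]
tcp_rot: [3.134, -0.0, 1.874]
ft_force: [1.2, 1.5, -0.3]
opening: 0.478
grip_force: 30.0
```

```bash
python3 -c "
from h import *
print(clamp(0,90))
go(clamp(0,90),115,8.58)"
```

```text
[473.97288261   1.89276666]
shift [-232.1  -71.7    5.9] turn 8.8 | pos [473.  244.8 121.6] F [ 1.2  1.5 -0.3] op 0.48 grip 30.0 t 3.2 j [0.35 0.48 1.89 0.   0.77 0.05]
```

Request:
step_arm(plan=[[[-30, -9, 0, 4, -1], [-60, -19, 0, 8.8, -1], [-95, -30, 0, 8.8, -1], [-130, -40, 0, 8.8, -1], [-165, -51, 0, 8.8, -1], [-200, -62, 0, 8.8, -1], [-225, -70, 0, 8.8, -1], [-232, -72, 0, 8.8, -1]]])

```text
t: 3.87
eef_pos: [471.5, -2.0, 116.3]
tcp_rot: [3.141, 0.0, 1.718]
ft_force: [-0.0, 1.1, -1.2]
opening: 0.48
grip_force: 30.0
```

Request:
step_arm(plan=[[[0, 0, 0, 0, -1], [0, 0, 0, 0, -1], [0, 0, 0, 0, -1], [0, 0, 0, 0, -1]]])

```text
t: 4.2
eef_pos: [471.6, 2.2, 116.0]
tcp_rot: [3.142, -0.0, 1.722]
ft_force: [-1.1, -1.5, -1.6]
opening: 0.481
grip_force: 30.0
```

```bash
python3 -c "
from h import *
go(clamp(0,90),25,8.58)
s=snap('side','side2');u,v=map(int,proj('side',(474,2,100)));print(u,v)
b=cv2.resize(s[v-60:v+140,u-100:u+100],(600,600)); cv2.imwrite('pics/c2.png',b)"
```

```text
shift [-0.7  2.3 91. ] turn 0.1 | pos [471.6   2.2 116. ] F [-1.1 -1.5 -1.6] op 0.48 grip 30.0 t 4.2 j [-0.14  0.42  2.03  0.    0.69 -0.29]
282 274
```

View pics/c2.png

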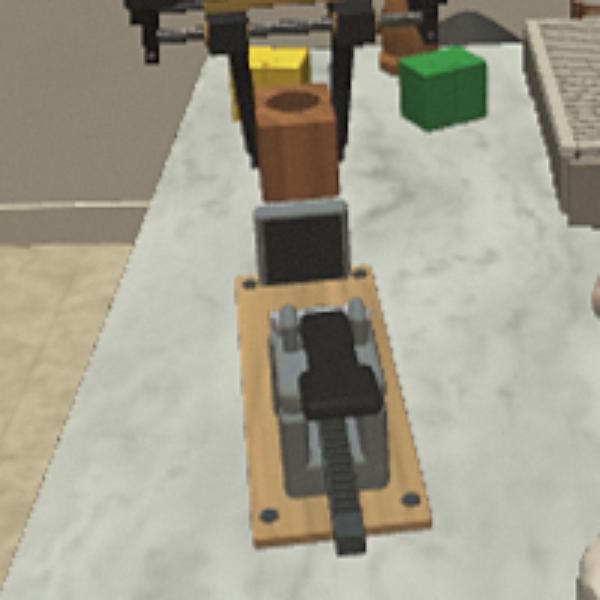

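The side view shows the cellar upright in the grip, above the board and in line with the fixed jaw (both near crop x≈300). Lowering it now.

Request:
step_arm(plan=[[[-1, 2, 20, 0, -1], [-1, 2, 45, 0, -1], [-1, 2, 65, 0, -1], [-1, 2, 78, 0, -1], [-1, 2, 85, 0, -1], [-1, 2, 88, 0, -1], [-1, 2, 90, 0, -1], [-1, 2, 90, 0, -1]]])

```text
t: 4.92
eef_pos: [474.1, 0.6, 26.3]
tcp_rot: [3.141, 0.0, 1.721]
ft_force: [0.4, 0.0, -0.7]
opening: 0.482
grip_force: 30.0
```

Request:
step_arm(plan=[[[0, 0, 0, 0, -1], [0, 0, 0, 0, -1], [0, 0, 0, 0, -1]]])

```text
t: 5.17
eef_pos: [474.1, 0.4, 26.6]
tcp_rot: [3.141, 0.0, 1.721]
ft_force: [-0.4, -0.5, -2.3]
opening: 0.478
grip_force: 30.0
```

```bash
python3 -c "
from h import *
go(clamp(0,90),24,8.58)
s=snap('side','side3');u,v=map(int,proj('side',(474,2,40)));print(u,v)
b=cv2.resize(s[v-60:v+60,u-60:u+60],(600,600),interpolation=2); cv2.imwrite('pics/c3.png',b)"
```

```text
shift [1.5 0.1 2.6] turn 0.0 | pos [4.741e+02 4.000e-01 2.660e+01] F [-0.4 -0.5 -2.3] op 0.48 grip 30.0 t 5.17 j [-0.14  0.59  2.09  0.    0.46 -0.29]
284 303
```

View pics/c3.png

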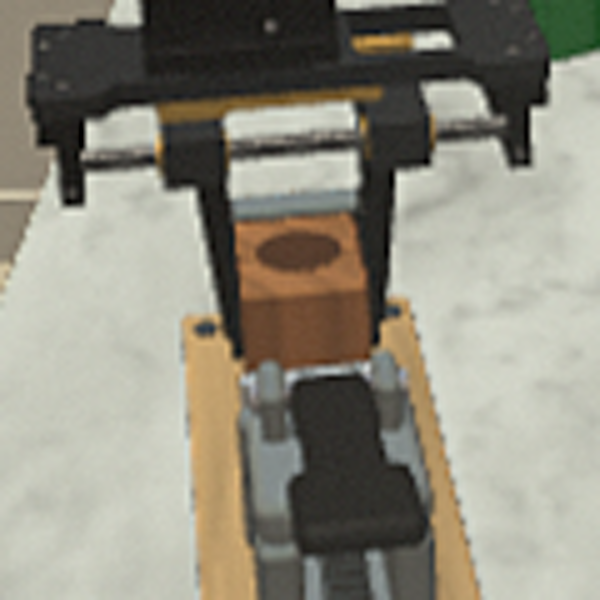

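The cellar sits between the jaws at crop (303,290), just in front of the fixed jaw and slightly above the board. I'll lower it the last 2 to 3 mm to contact, then release and retreat upward.

Request:
step_arm(plan=[[[0, 0, 1, 0, -1], [0, 0, 2, 0, -1], [0, 0, 2.5, 0, -1], [0, 0, 2.5, 0, -1], [0, 0, 2.5, 0, -1]]])

```text
t: 5.63
eef_pos: [473.9, 0.3, 24.0]
tcp_rot: [3.141, 0.0, 1.721]
ft_force: [-1.8, -0.5, 9.0]
opening: 0.482
grip_force: 30.0
```

Request:
step_arm(plan=[[[0, 0, 0, 0, 0.1], [0, 0, 0, 0, 0.3], [0, 0, 0, 0, 0.5], [0, 0, 0, 0, 0.5], [0, 0, 0, 0, 0.5], [0, 0, 0, 0, 0.5]]])

```text
t: 6.13
eef_pos: [473.9, 0.4, 23.5]
tcp_rot: [3.142, -0.0, 1.721]
ft_force: [-0.5, 0.2, 0.6]
opening: 0.747
grip_force: 0.0
```

Request:
step_arm(plan=[[[0, 0, -15, 0, 0.5], [0, 0, -40, 0, 0.5], [0, 0, -70, 0, 0.5], [0, 0, -100, 0, 0.5], [0, 0, -130, 0, 0.5], [0, 0, -150, 0, 0.5], [0, 0, -150, 0, 0.5]]])

```text
t: 6.72
eef_pos: [475.2, 0.2, 177.2]
tcp_rot: [3.136, 0.002, 1.721]
ft_force: [-1.2, -0.1, 0.6]
opening: 0.746
grip_force: 0.0
```

```bash
python3 -c "
from h import *
go(clamp(0,-142),150,8.58); print(clamp(0,-142))"
```

```text
shift [-230.1   -1.2   27.5] turn 0.0 | pos [4.752e+02 2.000e-01 1.772e+02] F [-1.2 -0.1  0.6] op 0.75 grip 0.0 t 6.72 j [-0.14  0.33  1.96  0.    0.84 -0.29]
[ 508.58500744 -227.51080963]
```

Request:
step_arm(plan=[[[-35, 0, 0, 0, 0], [-75, -1, 0, 0, -1], [-115, -1, 0, 0, -1], [-155, -1, 0, 0, -1], [-190, -1, 10, 0, -1], [-220, -1, 20, 0, -1], [-230, -1, 27, 0, -1], [-230, -1, 27, 0, -1]]])

```text
t: 7.38
eef_pos: [506.4, -228.7, 144.1]
tcp_rot: [-3.139, -0.002, 1.718]
ft_force: [-1.6, -0.6, 0.2]
opening: 0.248
grip_force: 0.0
```

Request:
step_arm(plan=[[[0, 0, 0, 0, -1], [0, 0, 0, 0, -1], [0, 0, 0, 0, -1], [0, 0, 0, 0, -1]]])

```text
t: 7.72
eef_pos: [507.4, -226.0, 147.1]
tcp_rot: [3.141, 0.0, 1.722]
ft_force: [0.3, -0.2, 0.2]
opening: 0.008
grip_force: 0.0
```

```bash
python3 -c "
from h import *
go(clamp(0,-142),115,8.58)
im=snap('top','top4'); s=snap('side','side4')
a=cv2.resize(im[220:320,340:440],(400,400),interpolation=2)
b=cv2.resize(s[250:410,220:380],(400,400),interpolation=2); cv2.imwrite('pics/c4.png',np.hstack([a,b]))"
```

```text
shift [-1.6  1.  32.1] turn 0.1 | pos [ 507.4 -226.   147.1] F [ 0.3 -0.2  0.2] op 0.01 grip 0.0 t 7.72 j [-0.54  0.47  1.81  0.    0.86 -0.69]
```

View pics/c4.png

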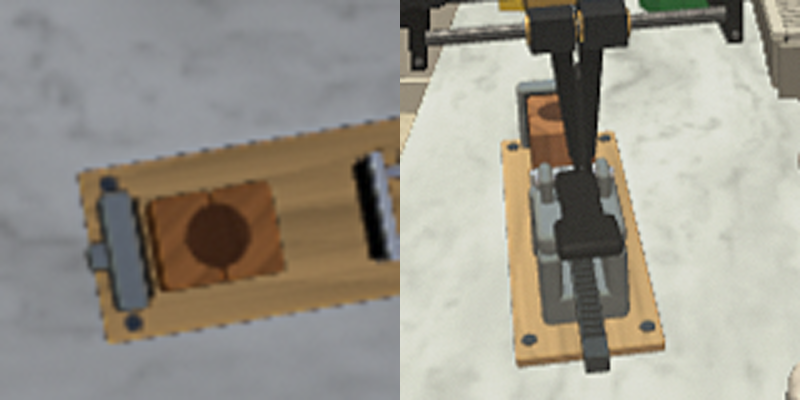

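The top view shows the cellar square to the jaws, seam parallel to their faces, about 2 mm from the fixed jaw, with the pad face at crop x≈360. The side view shows the shut fingers above the trigger. First stroke now.

Request:
step_arm(plan=[[[-1, 1, 20, 0, -1], [-1, 1, 35, 0, -1], [-1, 1, 45, 0, -1], [-1, 1, 53, 0, -1], [-1, 1, 61, 0, -1], [-1, 1, 68, 0, -1], [-1, 1, 74, 0, -1], [-1, 1, 74, 0, -1]]])

```text
t: 8.48
eef_pos: [508.6, -228.1, 72.1]
tcp_rot: [3.141, -0.0, 1.72]
ft_force: [0.4, -0.6, 3.7]
opening: 0.004
grip_force: 2.0
```

```bash
cat >> h.py <<'E'
def cy(u,v,z):
    p=onz("top",u,v,z)[:2]-O; return (p@CX).round(1),(p@CY).round(1)
def prof(f,im,z=58):
    # gray+saturation profile along the clamp axis at height z
    ys=np.arange(20,130,1.5); hsv=cv2.cvtColor(im,cv2.COLOR_BGR2HSV); out=[]
    for y in ys:
        q=[hsv[int(round(b)),int(round(a))] for a,b in (proj("top",[*clamp(x,y),z]) for x in(-15,-8,8,15))]
        out.append(np.median(q,0).astype(int))
    print(" ".join(f"{y:.0f}:{o[1]}/{o[2]}" for y,o in zip(ys,out)))
E
python3 -c "
from h import *
go(clamp(0,-142),115,8.58)
prof(0,cv2.imread('pics/top4.png'))
print();prof(0,snap('top','top5'))"
```

```text
shift [  0.5   0.1 -42.9] turn -0.0 | pos [ 508.6 -228.1   72.1] F [ 0.4 -0.6  3.7] op 0.0 grip 2.0 t 8.48 j [-0.54  0.58  1.86  0.    0.7  -0.69]
20:116/136 22:116/135 23:117/135 24:117/135 26:117/133 28:116/134 29:116/134 30:117/134 32:116/134 34:116/135 35:117/135 36:117/135 38:116/135 40:116/136 41:118/135 42:118/136 44:117/136 46:117/137 47:117/134 48:117/136 50:117/136 52:116/136 53:116/137 54:117/138 56:115/139 58:116/139 59:133/119 60:162/121 62:164/114 64:163/114 65:161/117 66:160/118 68:161/119 70:162/121 71:160/122 72:158/123 74:160/115 76:161/104 77:160/89 78:164/84 80:165/84 82:162/75 83:162/62 84:164/63 86:163/59 88:161/59 89:166/57 90:164/57 92:161/59 94:161/63 95:160/66 96:164/67 98:164/79 100:162/87 101:160/98 102:159/114 104:160/113 106:160/120 107:160/119 108:161/114 110:161/111 112:160/109 113:163/108 114:162/107 116:162/110 118:173/111 119:183/79 120:189/64 122:158/68 124:121/100 125:117/71 126:100/48 128:7/54 130:17/95

20:30/155 22:36/163 23:26/147 24:15/87 26:12/40 28:37/8 29:127/1 30:255/3 32:129/29 34:116/117 35:117/137 36:116/144 38:117/143 40:116/141 41:116/142 42:116/142 44:115/142 46:117/142 47:117/141 48:117/142 50:115/142 52:116/142 53:115/143 54:115/145 56:115/146 58:115/145 59:130/125 60:161/126 62:165/120 64:161/120 65:161/122 66:160/124 68:160/124 70:159/127 71:160/127 72:159/129 74:159/120 76:160/109 77:160/94 78:160/88 80:160/89 82:161/78 83:161/65 84:160/66 86:161/62 88:161/61 89:165/60 90:164/61 92:160/62 94:163/66 95:162/70 96:162/70 98:161/83 100:165/91 101:161/103 102:160/119 104:159/118 106:160/125 107:159/125 108:160/119 110:161/117 112:159/114 113:159/114 114:159/112 116:161/116 118:173/116 119:181/83 120:184/68 122:156/72 124:118/106 125:114/76 126:93/50 128:10/57 130:19/101
```

The pad has advanced to about y=27. The cellar spans 59 to 119. Second stroke: up, then down.

Request:
step_arm(plan=[[[0, 0, -12, 0, -1], [0, 0, -25, 0, -1], [0, 0, -37, 0, -1], [0, 0, -41, 0, -1], [0, 0, -41, 0, -1], [0, 0, -41, 0, -1]]])

```text
t: 9.03
eef_pos: [508.1, -227.9, 113.3]
tcp_rot: [-3.142, -0.0, 1.721]
ft_force: [0.0, -0.4, -1.0]
opening: 0.005
grip_force: 0.0
```

Request:
step_arm(plan=[[[0, 0, 4, 0, -1], [0, 0, 11, 0, -1], [0, 0, 18, 0, -1], [0, 0, 25, 0, -1], [0, 0, 32, 0, -1], [0, 0, 38, 0, -1], [0, 0, 41, 0, -1], [0, 0, 41, 0, -1]]])

```text
t: 9.7
eef_pos: [508.4, -228.0, 71.4]
tcp_rot: [-3.141, -0.001, 1.72]
ft_force: [2.7, -1.8, 4.0]
opening: 0.001
grip_force: 2.1
```

```bash
python3 -c "
from h import *
go(clamp(0,-142),115,8.58)
prof(0,snap('top','top6'))"
```

```text
shift [  0.4   0.2 -43.6] turn -0.0 | pos [ 508.4 -228.    71.4] F [ 2.7 -1.8  4. ] op 0.0 grip 2.1 t 9.7 j [-0.54  0.58  1.86  0.    0.7  -0.69]
20:37/106 22:23/101 23:15/83 24:12/57 26:9/43 28:16/52 29:27/88 30:62/134 32:80/135 34:81/140 35:81/141 36:84/139 38:76/137 40:31/143 41:28/156 42:35/162 44:36/164 46:32/83 47:25/57 48:35/18 50:51/0 52:138/11 53:125/49 54:116/105 56:115/143 58:115/148 59:131/125 60:161/126 62:163/120 64:159/119 65:157/122 66:159/124 68:160/124 70:159/127 71:160/126 72:159/128 74:158/121 76:160/109 77:161/95 78:157/89 80:160/89 82:160/79 83:168/64 84:163/66 86:163/62 88:163/62 89:162/62 90:165/61 92:160/62 94:161/67 95:161/71 96:164/70 98:161/83 100:163/92 101:159/103 102:160/117 104:160/117 106:160/126 107:161/124 108:161/120 110:158/118 112:159/113 113:159/113 114:160/113 116:161/116 118:170/116 119:178/84 120:187/68 122:157/72 124:121/105 125:117/75 126:98/50 128:11/58 130:19/101
```

Request:
step_arm(plan=[[[0, 0, -12, 0, -1], [0, 0, -25, 0, -1], [0, 0, -37, 0, -1], [0, 0, -42, 0, -1], [0, 0, -42, 0, -1], [0, 0, -42, 0, -1]]])

```text
t: 10.25
eef_pos: [507.9, -227.8, 114.0]
tcp_rot: [-3.141, -0.001, 1.721]
ft_force: [-1.0, -0.3, -0.5]
opening: 0.004
grip_force: 0.0
```

Request:
step_arm(plan=[[[0, 0, 4, 0, -1], [0, 0, 10, 0, -1], [0, 0, 16, 0, -1], [0, 0, 22, 0, -1], [0, 0, 27, 0, -1], [0, 0, 31, 0, -1], [0, 0, 34, 0, -1], [0, 0, 34, 0, -1]]])

```text
t: 10.92
eef_pos: [508.5, -228.3, 79.8]
tcp_rot: [3.141, 0.0, 1.72]
ft_force: [1.4, -4.0, 4.2]
opening: 0.007
grip_force: 2.0
```

Request:
step_arm(plan=[[[0, 0, 2, 0, -1], [0, 0, 4, 0, -1], [0, 0, 6, 0, -1], [0, 0, 7, 0, -1], [0, 0, 7, 0, -1]]])

```text
t: 11.33
eef_pos: [508.4, -228.0, 73.4]
tcp_rot: [3.141, -0.0, 1.72]
ft_force: [1.1, -1.9, 5.5]
opening: 0.007
grip_force: 3.4
```

```bash
python3 -c "
from h import *
go(clamp(0,-142),115,8.58)
prof(0,snap('top','top7'))"
```

```text
shift [  0.5   0.3 -41.6] turn -0.0 | pos [ 508.4 -228.    73.4] F [ 1.1 -1.9  5.5] op 0.01 grip 3.4 t 11.33 j [-0.54  0.58  1.86  0.    0.7  -0.69]
20:117/141 22:116/139 23:117/139 24:116/141 26:118/141 28:120/143 29:108/109 30:37/103 32:26/98 34:43/107 35:44/107 36:43/107 38:42/107 40:33/104 41:27/102 42:19/87 44:10/53 46:7/55 47:16/64 48:55/100 50:69/122 52:88/139 53:71/137 54:71/137 56:22/145 58:29/156 59:35/162 60:36/163 62:31/96 64:47/45 65:165/74 66:176/117 68:166/123 70:159/122 71:162/124 72:160/122 74:161/124 76:160/126 77:160/128 78:160/126 80:159/119 82:159/95 83:160/93 84:159/88 86:161/79 88:159/71 89:161/71 90:163/71 92:162/67 94:163/61 95:163/61 96:162/63 98:160/62 100:161/79 101:159/80 102:164/85 104:162/92 106:162/93 107:161/101 108:160/117 110:160/123 112:160/124 113:161/121 114:160/119 116:161/114 118:160/115 119:161/113 120:161/113 122:164/116 124:177/83 125:164/59 126:93/34 128:12/58 130:19/101
```

The cellar is seated at 65 to 125, with the pad in by about 2 mm. Now a last partial stroke, in small steps.

Request:
step_arm(plan=[[[0, 0, -12, 0, -1], [0, 0, -25, 0, -1], [0, 0, -35, 0, -1], [0, 0, -40, 0, -1], [0, 0, -40, 0, -1], [0, 0, -40, 0, -1]]])

```text
t: 11.88
eef_pos: [508.1, -227.8, 113.2]
tcp_rot: [-3.141, -0.0, 1.721]
ft_force: [-0.5, 0.6, -0.2]
opening: 0.0
grip_force: 0.0
```

Request:
step_arm(plan=[[[0, 0, 4, 0, -1], [0, 0, 8, 0, -1], [0, 0, 12, 0, -1], [0, 0, 14, 0, -1], [0, 0, 14, 0, -1], [0, 0, 14, 0, -1]]])

```text
t: 12.38
eef_pos: [508.3, -228.1, 99.3]
tcp_rot: [-3.142, -0.0, 1.72]
ft_force: [0.2, -1.7, 2.9]
opening: 0.001
grip_force: 1.3
```

```bash
python3 -c "
from h import *
go(clamp(0,-142),115,8.58)
prof(0,snap('top','top8'))"
```

```text
shift [  0.6   0.4 -15.7] turn -0.0 | pos [ 508.3 -228.1   99.3] F [ 0.2 -1.7  2.9] op 0.0 grip 1.3 t 12.38 j [-0.54  0.54  1.84  0.    0.76 -0.69]
20:116/137 22:117/137 23:117/137 24:117/139 26:121/138 28:116/109 29:67/94 30:10/87 32:42/105 34:44/107 35:44/106 36:42/105 38:40/106 40:25/100 41:19/90 42:11/59 44:14/48 46:7/72 47:26/89 48:68/124 50:79/134 52:90/136 53:71/133 54:71/136 56:21/144 58:29/153 59:36/160 60:35/160 62:31/95 64:48/44 65:168/74 66:181/115 68:166/121 70:162/120 71:159/121 72:160/121 74:160/124 76:160/124 77:160/126 78:160/125 80:161/118 82:163/95 83:158/93 84:158/87 86:160/78 88:164/70 89:164/70 90:162/69 92:162/66 94:168/60 95:168/60 96:163/60 98:161/60 100:162/78 101:165/78 102:161/84 104:160/91 106:161/92 107:159/99 108:159/116 110:161/121 112:159/123 113:160/120 114:160/117 116:161/112 118:160/113 119:160/112 120:161/112 122:162/115 124:178/82 125:165/57 126:86/33 128:12/58 130:19/100
```

Request:
step_arm(plan=[[[0, 0, 2, 0, -1], [0, 0, 4, 0, -1], [0, 0, 6, 0, -1], [0, 0, 6, 0, -1], [0, 0, 6, 0, -1]]])

```text
t: 12.85
eef_pos: [508.5, -228.5, 93.7]
tcp_rot: [3.141, 0.001, 1.721]
ft_force: [-0.4, -4.4, 5.6]
opening: 0.007
grip_force: 2.5
```

Request:
step_arm(plan=[[[0, 0, 2, 0, -1], [0, 0, 4, 0, -1], [0, 0, 4, 0, -1], [0, 0, 4, 0, -1]]])

```text
t: 13.18
eef_pos: [508.6, -228.7, 89.9]
tcp_rot: [3.141, 0.001, 1.721]
ft_force: [-0.1, -4.5, 6.1]
opening: 0.001
grip_force: 3.1
```

```bash
python3 -c "
from h import *
go(clamp(0,-142),115,8.58)
prof(0,snap('top','top9'))" | cut -c1-420
```

```text
shift [  1.2   0.2 -25.1] turn 0.0 | pos [ 508.6 -228.7   89.9] F [-0.1 -4.5  6.1] op 0.0 grip 3.1 t 13.18 j [-0.54  0.56  1.85 -0.    0.73 -0.69]
20:118/138 22:118/138 23:117/137 24:117/139 26:117/138 28:118/140 29:116/141 30:113/141 32:51/111 34:9/99 35:21/100 36:40/104 38:43/106 40:43/106 41:43/107 42:41/106 44:30/101 46:16/77 47:11/58 48:8/45 50:20/54 52:47/81 53:60/129 54:71/134 56:23/148 58:29/155 59:33/159 60:34/161 62:31/95 64:46/44 65:174/73 66:177/116 68:165/122 70:160/121 71:160/123 72:160/121 74:160/124 76:160/125 77:160/127 78:160/126 80:159/119 82
```

```bash
cat >> h.py <<'E'
def line(im,z=61):
    ys=np.arange(0,130,.25); g=cv2.cvtColor(im,cv2.COLOR_BGR2GRAY).astype(np.float32); L=[]
    for x in (-18,-14,14,18):
        P=np.array([proj("top",[*clamp(x,y),z]) for y in ys],np.float32)
        L.append(cv2.remap(g,P[:,:1],P[:,1:],cv2.INTER_CUBIC)[:,0])
    return ys,np.mean(L,0)
def shift(a,b,lo,hi,mx=45):
    ys,A=a; B=b[1]; i=int(lo*4);j=int(hi*4); t=A[i:j]-A[i:j].mean(); best=[]
    for k in range(0,mx*4):
        w=B[i+k:j+k]-B[i+k:j+k].mean(); best.append((t@w)/np.sqrt((t@t)*(w@w)))
    k=int(np.argmax(best)); return k/4,round(best[k],3)
def comp(f):
    a=line(cv2.imread("pics/top6.png")); b=line(cv2.imread(f"pics/{f}.png"))
    J=shift(a,b,8,28); P=shift(a,b,38,48); print(f,"jaw",J,"pad",P,"compression",J[0]-P[0])
E
python3 -c "
from h import *
for f in('top7','top8','top9'): comp(f)"
```

```text
Traceback (most recent call last):
  File "h.py", line 42, in comp
    a=line(cv2.imread("pics/top6.png")); b=line(cv2.imread(f"pics/{f}.png"))
                                           ~~~~^^^^^^^^^^^^^^^^^^^^^^^^^^^^^
  File "h.py", line 33, in line
    P=np.array([proj("top",[*clamp(x,y),z]) for y in ys],np.float32)
                ~~~~^^^^^^^^^^^^^^^^^^^^^^^
  File "h.py", line 11, in proj
    K,E,c=cal(n); q=E[:3,:3]@np.array(p,float)+E[:3,3]; q=K@[q[0],-q[1],-q[2]]; return q[:2]/q[2]
          ~~~^^^
  File "h.py", line 4, in cal
    c=env.get_calibration(n); return np.array(c["K"]),np.array(c["extrinsics"]),c
ValueError: time passes only in moves, steps and waits
```

Calibration calls appear to be rate-limited, so I'll cache them.

```bash
sed -i 's/^def cal/import functools\n@functools.cache\ndef cal/' h.py
python3 -c "
from h import *
for f in('top5','top7','top8','top9'): comp(f)"
```

```text
top5 jaw (0.75, np.float32(0.849)) pad (32.75, np.float32(0.964)) compression -32.0
top7 jaw (38.25, np.float32(0.812)) pad (16.25, np.float32(0.997)) compression 22.0
top8 jaw (38.25, np.float32(0.793)) pad (16.25, np.float32(0.997)) compression 22.0
top9 jaw (38.25, np.float32(0.891)) pad (16.25, np.float32(0.998)) compression 22.0
```

```bash
sed -i 's/J=shift(a,b,8,28)/J=shift(a,b,19,30,28)/' h.py
python3 -c "
from h import *
for f in('top7','top8','top9'): comp(f)
for f in('top6','top7','top9'):
  l=line(cv2.imread(f'pics/{f}.png')); print(f,l[1][::4][5:66].astype(int).tolist())"
```

```text
top7 jaw (19.25, np.float32(0.989)) pad (16.25, np.float32(0.997)) compression 3.0
top8 jaw (18.0, np.float32(0.994)) pad (16.25, np.float32(0.997)) compression 1.75
top9 jaw (22.25, np.float32(0.989)) pad (16.25, np.float32(0.998)) compression 6.0
top6 [63, 63, 64, 66, 66, 61, 58, 59, 63, 66, 70, 74, 79, 81, 87, 91, 98, 100, 89, 68, 50, 45, 59, 85, 103, 108, 111, 112, 113, 114, 115, 115, 114, 113, 116, 126, 138, 144, 150, 151, 132, 96, 58, 29, 7, 0, 0, 7, 31, 66, 101, 119, 125, 121, 109, 96, 87, 83, 82, 83, 84]
top7 [63, 63, 64, 66, 67, 70, 76, 81, 88, 94, 100, 103, 108, 112, 116, 117, 117, 117, 116, 116, 117, 117, 119, 118, 110, 100, 94, 93, 93, 94, 95, 95, 95, 95, 96, 97, 98, 93, 75, 54, 50, 62, 83, 100, 109, 113, 115, 115, 113, 110, 107, 116, 132, 143, 148, 149, 132, 99, 59, 35, 42]
top9 [115, 115, 115, 115, 115, 115, 115, 116, 115, 116, 116, 116, 116, 116, 116, 115, 115, 115, 115, 115, 115, 115, 115, 116, 116, 118, 115, 106, 96, 91, 91, 92, 93, 94, 94, 94, 94, 94, 95, 96, 93, 80, 60, 46, 56, 82, 102, 108, 112, 111, 108, 116, 131, 141, 147, 148, 132, 99, 58, 34, 41]
```

Pad compression is about 6 mm. Pressing 3.5 mm further should bring it to about 8 mm.

Request:
step_arm(plan=[[[0, 0, 1.5, 0, -1], [0, 0, 3, 0, -1], [0, 0, 3.5, 0, -1], [0, 0, 3.5, 0, -1], [0, 0, 3.5, 0, -1], [0, 0, 3.5, 0, -1]]])

```text
t: 13.73
eef_pos: [508.7, -228.9, 86.7]
tcp_rot: [3.14, 0.002, 1.721]
ft_force: [-2.2, -5.8, 8.3]
opening: 0.006
grip_force: 4.4
```

```bash
python3 -c "
from h import *
go(clamp(0,-142),115,8.58)
im=snap('top','top10'); comp('top10')
cv2.imwrite('pics/c10.png',cv2.resize(im[220:320,340:460],(720,600),interpolation=2))"
```

```text
shift [  1.3   0.2 -28.3] turn 0.0 | pos [ 508.7 -228.9   86.7] F [-2.2 -5.8  8.3] op 0.01 grip 4.4 t 13.73 j [-0.54  0.56  1.85 -0.    0.73 -0.69]
top10 jaw (24.0, np.float32(0.992)) pad (16.25, np.float32(0.997)) compression 7.75
```

View pics/c10.png

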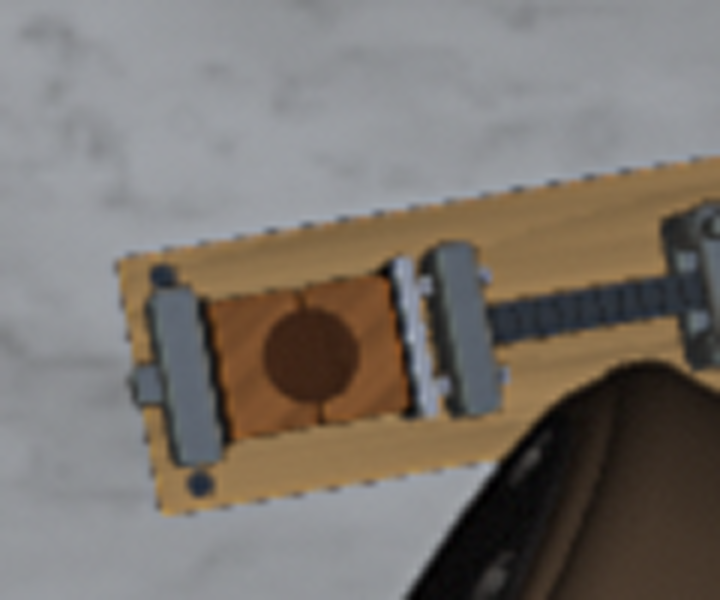

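The picture shows the cellar (crop 310,355) pressed square between the pad at x≈415 and the fixed jaw at x≈215, with the pad in by about 7.75 mm at 8.3 N. I'm handing it in while still holding the trigger.

```bash
python3 -c "
from cell import env
print(env.job_done())"
```

```text
the job is handed in; nothing more can be done
None
```

The job is handed in: the cellar stands square between the jaws, pressed against the fixed jaw, and the arm is still holding the trigger down at about 8 N with the pad in by about 7.75 mm of its 16 mm travel.

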